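# Put the gummed tape away in its dry canister and snap the lid home

### The job

The gummed mending tape must be kept dry: slide the roll up off its upright post and lay it flat on the floor of the blue canister. Then put the lid on the canister and press it down until it snaps fully home, its cap flush on the rim all round, and leave it closed. Do not disturb the brush, grey box, book or orange meter.

Things in the scene. Friction and masses are not known exactly. Their poses are not given: they have to be found in the camera images.
- roll: roll of brown kraft gummed tape, 64 mm outer diameter, 38 mm bore, 50 mm tall, 0.1 kg. At the start it sits axis upright on the tape holder's base with the post through its bore. Origin: centre of its underside; z along its axis.
- stand: tape holder: dark round weighted base 110 mm in diameter and 14 mm high with an upright bare steel post 24 mm in diameter in its centre, the post's top 95 mm above the bench. Does not move. Origin: centre of its underside on the bench, z up.
- canister: open round blue canister, 160 mm outer diameter, 82 mm tall, wall 8 mm, inner floor 8 mm above the bench. Eight cream sprung catches under its rim stand 5 mm in from the wall, 7 mm below the rim (134 mm clear between facing ones). On non-slip feet, does not move. Origin: centre of its underside on the bench, z up.
- canister_rim (a point): centre of the canister's mouth, level with the top of its rim, 82 mm above the bench.
- lid: round snap-in lid, 0.24 kg: blue cap 160 mm across, 6 mm thick; on top a white cylindrical knob 34 mm across, 30 mm tall; below, a cream plug 20 mm deep (132 mm across at its foot, 140 mm at a bead 8 mm up, 132 mm under the cap). At the start it lies on the bench on its plug, knob up. Origin: centre of the plug's underside; z up through the knob; cap top at 26 mm, knob top at 56 mm.
- lid_rim (a point): point on the lid's axis level with the underside of its cap, 20 mm above the plug's foot. When the lid is home it coincides with canister_rim; set loosely on the canister, the lid rests on the catches with this point 9 to 12 mm above the rim. Pressing down on its middle with 11 to 18 N pushes the bead past the catches and the lid then stays home.
- lid_knob (a point): centre of the flat top of the lid's knob, 56 mm above the plug's foot.
- brush: flat dusting brush lying on the bench, 180 mm long, 64 mm wide, 16 mm thick, wooden handle and blue ferrule; leave alone. Origin: 120 mm from the handle's end, at the ferrule, at bench height, x towards the bristles.
- archive_box: closed grey archival box, 150 x 200 x 50 mm; leave alone. Origin: centre of its underside.
- book: closed brown leather-bound manuscript, 135 x 175 x 36 mm; leave alone. Origin: centre of its underside.
- meter: orange and black hand-held moisture meter, 150 x 60 x 32 mm, lying flat; leave alone. Origin: centre of its underside.

How it is judged:
By the outcome, as a careful person would: the job done as asked, in the order asked, and still so for the second after the job is handed in, with the robot touching nothing.
It also fails if it takes over 59 s, if anything falls off the work surface, if the arm or the gripper's body presses on something with over 40 N, if the wrist force passes 120 N, or if a joint passes its speed limit or range.

### The arm

A 7-joint arm with a two-finger parallel gripper is mounted at the origin on the work surface. World frame = base frame: x ahead of the robot, y to its left, z up, the work surface at z = 0. Lengths are in m, angles in rad, forces in N, time in s.
With the tool pointing down it reaches from about 0.4 to 0.875 m from the base axis. Payload 19.3 kg.
Tool frame: the origin (TCP) lies midway between the tips of the shut fingers; the grasp point (between the pads) lies 19 mm behind it; z points along the fingers, y is the line along which they close (so a half turn about z gives the same grasp; the last joint's range is limited). The gripper opens to 85 mm and grips with 20 to 120 N. Pads are 22 mm wide; open, the fingers measure 114 mm over their backs; the gripper's body (76 mm by 85 mm) begins 54 mm behind the grasp point. The pads swing forward as they close: fully open they stand 13 mm farther back than shut.
Start: joints at [-1.185, 0.521, -0.036, 1.599, 0.021, 1.021, -0.113], TCP at [0.275, 0.561, 0.231] pointing down, gripper open.
Joint ranges: [-2.91, 2.91], [-0.3, 2.13], [-1.5, 1.42], [0.17, 2.43], [-1.26, 4.41], [0.16, 1.93], [-2.52, 2.52]. Speed limits (rad/s): [1.89, 1.89, 2.39, 2.39, 3.01, 3.01, 3.01].

### API

Orientations are given as [roll, pitch, yaw] about the fixed x, y, z axes, in that order (R = Rz(yaw) Ry(pitch) Rx(roll)).
In Python, from workcell import bot, vision, monitor, order gives the robot as it stands (bot), with the cameras (vision), the readings (monitor) and the job (order).
- The arm moves only by the shell command python3 nudge.py 'ROWS' [FORCE]. ROWS is a JSON list of rows, 1 to 5 of them, each an object with the fields jaw (the finger opening in m), dx, dy, dz (the shift in normalised numbers (1 is 0.5 m)), drx, dry, drz (a rotation vector in a scale on which 1.0 is 2 rad); a field left out counts as zero (the opening has to be given); each row is the pose to reach, as a shift and turn from the pose commanded when the command began, along the tool's axes at that moment; what a row does not reach only later rows make up. A row lasts 1/8 s, in which the tool goes at most 0.0625 m and 0.188 rad, less where a joint would pass 70% of its speed; a pose out of reach is approached as far as the arm can. The fingers move at their own pace and stop on an object; FORCE is the grip in N (left out, the last holds). Time passes only in rows, so rows that do not move let the fingers close. It prints the time, the measured TCP pose, the force, the opening and the grip force at its end. Input that does not fit is refused with a message, and nothing moves.
- monitor.observe(): the state, without advancing time (a new reading comes with each control period).
- vision.grab_frame(name): name is "scene" or "top"; returns the picture (480x640x3 uint8, blue, green, red); there is no depth.
- vision.calibration(name): a dict with "vfov" (degrees; the focal length in pixels is half the picture's height over the tangent of half this angle, whatever the lens; pixels are square), "cx", "cy" (the principal point, pixels), "eye" and "attitude" of the camera in the world. Camera axes: x right, y down, z forward; pixel columns grow to the right and rows downward; lengths in m; the calibration is good to about 2 mm. A picture is of the moment at which its call begins. calibration takes no time and is no camera call.
- order.job_done(): hands the job in; it is judged then, once.
The state is a dict: "clock": time; "qpos": joint angles; "qd": joint speeds; "joint_efforts": joint torques, N m; "position": TCP position; "tool_rot": TCP orientation; "force": force on the tool from outside, world axes, zero at the start; "moment": the same for the moment, N m; "grip_width": finger opening in m; "finger_force": force on a finger pad.
Only numpy, scipy, OpenCV 4.12 (cv2) and the standard library are available. Lean on these libraries where they do the work, as an engineer would, in place of code of your own. Each camera call takes 0.05 s, during which the arm holds its last target. There are 200 camera calls.

## Working session

There is one attempt and no reset: what is moved stays moved. The work goes in short steps, Python scripts to look and compute and a shell command to move; the robot and the scene stay as the last step left them, time stands still between calls to the robot, and variables do not carry over. Pictures are saved under pics/ and viewed, at most 10 in all, crops included, and the job is handed in when it is done.

```bash
ls; mkdir -p pics; python3 - <<'E'
from workcell import bot, vision, monitor, order
import cv2
print(monitor.observe())
for n in("scene","top"):
    c=vision.calibration(n); print(n,c)
    cv2.imwrite(f"pics/{n}0.png",vision.grab_frame(n))
E
```

```text
nudge.py
pics
workcell.py
{'clock': 0.0, 'qpos': array([-1.18521966,  0.52201351, -0.03630849,  1.60001561,  0.02123223,
        1.02112774, -0.11279285]), 'qd': array([-0.0008154 ,  0.00010065, -0.00177863, -0.00045596, -0.00092199,
        0.00022421,  0.0004359 ]), 'joint_efforts': array([-1.97088055e-03, -9.27122211e+01,  1.97893001e+00, -3.69946682e+01,
        1.78202474e-02,  8.32996331e-03,  1.02536177e-05]), 'position': array([0.27499751, 0.56085727, 0.23072356]), 'tool_rot': array([-3.14042036e+00,  1.22550470e-04,  2.68581384e+00]), 'force': array([0.49992765, 0.26698825, 0.0188569 ]), 'moment': array([ 0.01383524,  0.02418813, -0.05502594]), 'finger_force': 0.0, 'grip_width': 0.08548747453141808}
scene {'vfov': 51.176042329865254, 'cx': 329.49812832639884, 'cy': 236.45776723173225, 'eye': array([1.04049824, 0.27982249, 0.91641838]), 'attitude': array([-2.58884396e+00, -2.35037726e-03,  2.13256264e+00])}
top {'vfov': 57.847241039852165, 'cx': 321.2325447575793, 'cy': 249.49607459287017, 'eye': array([0.43139475, 0.01588804, 0.92729945]), 'attitude': array([-2.95065404, -0.0299599 , -1.56101459])}
```

View pics/scene0.png

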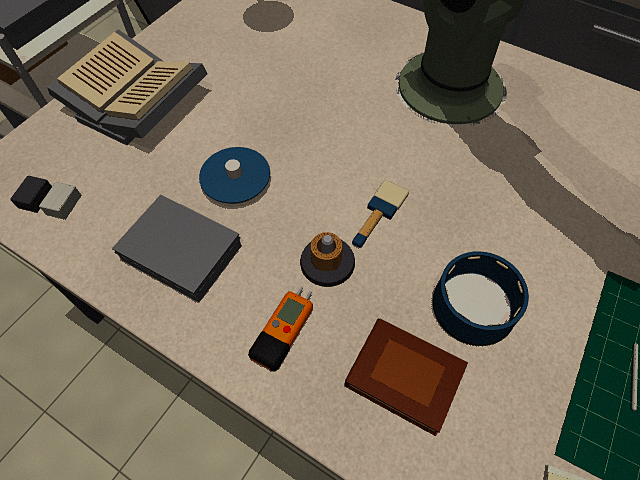

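View pics/top0.png

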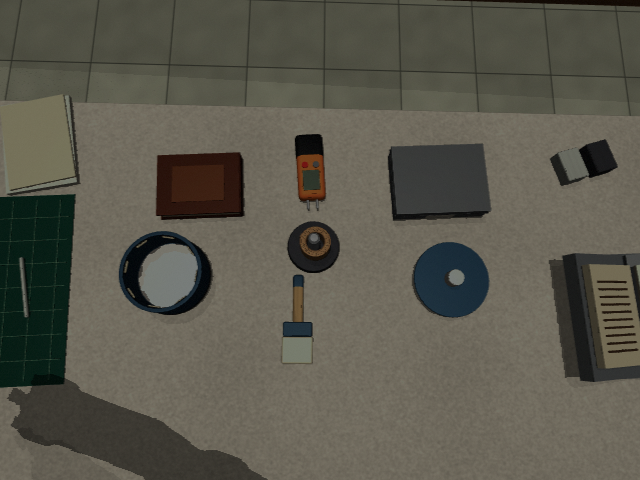

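The pictures show the roll on its stand at scene (327,250) and top (313,246). The canister is at scene (481,295) and top (165,273). The lid is at scene (235,175) and top (451,279), with its knob at top (456,277). Next I fit rim circles in both views and triangulate.

```bash
cat > h.py <<'E'
import numpy as np, cv2
from scipy.spatial.transform import Rotation as Ro
from scipy.optimize import minimize_scalar, least_squares
from workcell import bot, vision, monitor, order
def cast(n,uv,z):
    c=vision.calibration(n); f=240/np.tan(np.radians(c["vfov"]/2))
    uv=np.asarray(uv,float).reshape(-1,2)
    d=np.c_[(uv[:,0]-c["cx"])/f,(uv[:,1]-c["cy"])/f,np.ones(len(uv))]@Ro.from_euler("xyz",c["attitude"]).as_matrix().T
    return c["eye"][:2]+d[:,:2]*((z-c["eye"][2])/d[:,2])[:,None]
def blob(img,lo,hi,seed,win=75):
    m=cv2.inRange(cv2.cvtColor(img,cv2.COLOR_BGR2HSV),lo,hi)
    w=np.zeros_like(m); x,y=seed; w[max(0,y-win):y+win,max(0,x-win):x+win]=1; m*=w
    m=cv2.morphologyEx(m,cv2.MORPH_CLOSE,np.ones((3,3)))
    cs=cv2.findContours(m,cv2.RETR_EXTERNAL,cv2.CHAIN_APPROX_NONE)[0]
    return max(cs,key=cv2.contourArea).reshape(-1,2)+0.0
def circ(n,cont,z,r):
    """centre of circle radius r at height z: keep contour points on the side far from the camera (nothing of the wall shows there)"""
    p=cast(n,cv2.convexHull(cont.astype(np.float32)).reshape(-1,2),z); e=vision.calibration(n)["eye"][:2]
    c=p.mean(0)
    for _ in range(8):
        s=(p-c)@(c-e)/np.linalg.norm(c-e)>-.1*r
        c=least_squares(lambda c:np.linalg.norm(p[s]-c,axis=1)-r,c,loss="soft_l1",f_scale=.001).x
    return c,np.sqrt(np.mean((np.linalg.norm(p[s]-c,axis=1)-r)**2))
def two(ca,cb,r,zs=(0,.15)):
    g=lambda z:np.linalg.norm(circ("scene",ca,z,r)[0]-circ("top",cb,z,r)[0])
    z=minimize_scalar(g,bounds=zs,method="bounded").x
    return z,circ("scene",ca,z,r),circ("top",cb,z,r)
def tool(d):
    return np.round(Ro.from_euler("xyz",monitor.observe()["tool_rot"]).inv().apply(d),4)
E
cat > m.py <<'E'
from h import *
A=cv2.imread("pics/scene0.png");B=cv2.imread("pics/top0.png")
blue=((95,90,25),(125,255,255)); brown=((5,80,40),(25,255,255)); white=((0,0,90),(180,70,255))
for nm,col,sa,sb,r,zn,w in [("canister",blue,(481,295),(165,273),.08,.082,60),("lid",blue,(235,175),(451,279),.08,.026,50),
   ("roll",brown,(327,250),(313,244),.032,.064,28),("knob",white,(233,167),(456,277),.017,.056,15)]:
    a=blob(A,*col,sa,w);b=blob(B,*col,sb,w)
    print(nm,cv2.boundingRect(a.astype(int)),cv2.boundingRect(b.astype(int)))
    z,p,q=two(a,b,r); print("  z %.4f"%z,p,q); print("  at nominal",circ("scene",a,zn,r),circ("top",b,zn,r))
for n,I,s in(("scene",A,(327,250)),("top",B,(313,244))):
    pass
E
python3 m.py
```

```text
canister (441, 252, 88, 92) (119, 232, 83, 80)
  z 0.0800 (array([0.54686719, 0.3076171 ]), np.float64(0.00031382355184151353)) (array([0.54832211, 0.30454267]), np.float64(0.000522703789824349))
  at nominal (array([0.54826441, 0.30753263]), np.float64(0.00039196587512912117)) (array([0.54800817, 0.30364795]), np.float64(0.0005983209940338641))
lid (199, 147, 71, 56) (414, 242, 75, 75)
  z 0.0253 (array([ 0.54752688, -0.28238729]), np.float64(0.0005755434067211655)) (array([ 0.54741593, -0.28208008]), np.float64(0.0006637486297165196))
  at nominal (array([ 0.54793718, -0.28190902]), np.float64(0.0006044811472210236)) (array([ 0.54731706, -0.28178628]), np.float64(0.00068945692580747))
roll (310, 232, 33, 40) (299, 226, 32, 31)
  z 0.0631 (array([0.6154196 , 0.00613846]), np.float64(0.00035615286820617946)) (array([0.61585433, 0.00510778]), np.float64(0.00041959580748563026))
  at nominal (array([0.61592472, 0.0064576 ]), np.float64(0.00036333419157879877)) (array([0.61561548, 0.00511331]), np.float64(0.00040962259202835803))
knob (225, 159, 15, 12) (449, 269, 16, 16)
  z 0.0553 (array([ 0.54703966, -0.2825288 ]), np.float64(0.0005388205747579136)) (array([ 0.54701802, -0.28247361]), np.float64(0.0008200398378781194))
  at nominal (array([ 0.54747566, -0.28202887]), np.float64(0.000544532476884499)) (array([ 0.54691177, -0.28220021]), np.float64(0.0008254641306051317))
```

The manual's scale: shifts go in shares of 0.5 m and turns go in shares of 2 rad. Converting my numbers, -0.24 m is -0.48, -0.19 m is -0.38.

```bash
python3 -c "
from h import *
print(tool(np.array([.6157,.0057,.17])-monitor.observe()['position']))"
python3 nudge.py '[{"jaw": 0.085, "dx": -0.08, "dy": -0.05}, {"jaw": 0.085, "dx": -0.18, "dy": -0.114}, {"jaw": 0.085, "dx": -0.28, "dy": -0.178}, {"jaw": 0.085, "dx": -0.38, "dy": -0.24}, {"jaw": 0.085, "dx": -0.48, "dy": -0.304}]' 60
python3 nudge.py '[{"jaw": 0.085, "dx": -0.1, "dy": -0.064}, {"jaw": 0.085, "dx": -0.2, "dy": -0.126}, {"jaw": 0.085, "dx": -0.3, "dy": -0.19}, {"jaw": 0.085, "dx": -0.4, "dy": -0.254}, {"jaw": 0.085, "dx": -0.5, "dy": -0.316}]'
python3 nudge.py '[{"jaw": 0.085, "dx": -0.08, "dy": -0.05, "dz": 0.06}, {"jaw": 0.085, "dx": -0.12, "dy": -0.076, "dz": 0.12}, {"jaw": 0.085, "dx": -0.12, "dy": -0.076, "dz": 0.12}, {"jaw": 0.085, "dx": -0.12, "dy": -0.076, "dz": 0.12}]'
python3 -c "
from h import *
print(tool(np.array([.6157,.0057,.03])-monitor.observe()['position']), monitor.observe())"
```

```text
[-0.5503 -0.3486  0.0612]
clock: 0.72
position: [0.4244, 0.3173, 0.2312]
tool_rot: [-3.141, 0.0, 2.686]
force: [2.0, 0.3, -0.3]
grip_width: 0.0848
finger_force: 0.0
clock: 1.35
position: [0.5793, 0.0654, 0.2312]
tool_rot: [-3.142, -0.0, 2.686]
force: [0.4, 0.4, -0.1]
grip_width: 0.0848
finger_force: 0.0
clock: 1.85
position: [0.6157, 0.0075, 0.1718]
tool_rot: [3.141, -0.0, 2.686]
force: [-0.2, 0.8, -0.5]
grip_width: 0.0846
finger_force: 0.0
[-0.0008 -0.0017  0.1418] {'clock': 1.85, 'qpos': array([-0.17526294,  0.57536081,  0.09868651,  1.68673488, -0.07003203,
        0.88279115,  1.06769804]), 'qd': array([-0.01218892, -0.01881653, -0.00240056, -0.00368771,  0.00116779,
       -0.00045967,  0.00079966]), 'joint_efforts': array([ 2.06431121e+00, -9.05779839e+01,  6.08522728e+00, -3.27720523e+01,
        9.06045595e-02, -5.11087209e-02,  5.06815023e-02]), 'position': array([0.61570858, 0.00747856, 0.17176581]), 'tool_rot': array([ 3.14114258e+00, -1.17173227e-04,  2.68637384e+00]), 'force': array([-0.15551234,  0.78759583, -0.54649432]), 'moment': array([-0.01686651, -0.03557059, -0.00381107]), 'finger_force': 0.0, 'grip_width': 0.08463539947499721}
```

To row units: 0.11 m is 0.22, 0.095 m is 0.19.

```bash

python3 nudge.py '[{"jaw": 0.085, "dy": -0.003, "dz": 0.08}, {"jaw": 0.085, "dx": -0.002, "dy": -0.003, "dz": 0.15}, {"jaw": 0.085, "dx": -0.002, "dy": -0.003, "dz": 0.19}, {"jaw": 0.085, "dx": -0.002, "dy": -0.003, "dz": 0.22}, {"jaw": 0.085, "dx": -0.002, "dy": -0.003, "dz": 0.22}]'
python3 nudge.py '[{"jaw": 0.085, "dz": 0.03}, {"jaw": 0.085, "dz": 0.06}, {"jaw": 0.085, "dz": 0.064}, {"jaw": 0.085, "dz": 0.064}]'
python3 nudge.py '[{"jaw": 0.05}, {"jaw": 0.05}, {"jaw": 0.05}, {"jaw": 0.05}, {"jaw": 0.05}]' 40
python3 -c "
from h import *
for n in('scene','top'): cv2.imwrite(f'pics/{n}1.png',vision.grab_frame(n))
I=cv2.imread('pics/scene1.png')[160:340,220:460]
cv2.imwrite('pics/c1.png',cv2.resize(I,None,fx=3,fy=3))"
```

```text
clock: 2.48
position: [0.6159, 0.0051, 0.0612]
tool_rot: [-3.141, -0.0, 2.686]
force: [-0.3, -0.4, -1.0]
grip_width: 0.0851
finger_force: 0.0
clock: 2.98
position: [0.616, 0.0047, 0.0292]
tool_rot: [-3.141, -0.0, 2.686]
force: [0.2, -0.4, -0.1]
grip_width: 0.0852
finger_force: 0.0
clock: 3.6
position: [0.6163, 0.0048, 0.0299]
tool_rot: [3.141, 0.001, 2.686]
force: [-1.4, 0.1, 6.3]
grip_width: 0.062
finger_force: 44.0
```

View pics/c1.png

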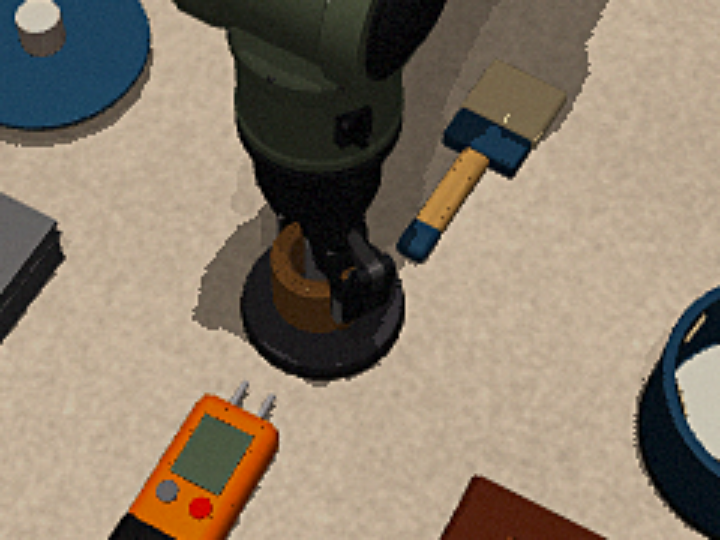

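The crop shows the roll held between the fingers, the post clear of the gripper body, and the brush and meter untouched. Next I lift it straight up.

To row units: -0.09 m is -0.18, -0.07 m is -0.14.

```bash

python3 nudge.py '[{"jaw": 0.05, "dz": -0.02}, {"jaw": 0.05, "dz": -0.06}, {"jaw": 0.05, "dz": -0.1}, {"jaw": 0.05, "dz": -0.14}, {"jaw": 0.05, "dz": -0.18}]' 40
python3 nudge.py '[{"jaw": 0.05, "dz": -0.04}, {"jaw": 0.05, "dz": -0.07}, {"jaw": 0.05, "dz": -0.07}]' 40
python3 -c "
from h import *
print(tool(np.array([.548,.3056,.15])-monitor.observe()['position']),monitor.observe()['force'])"
python3 -c "
from h import *
for n in('scene','top'): cv2.imwrite(f'pics/{n}2.png',vision.grab_frame(n))
I=cv2.imread('pics/scene2.png')[130:310,220:460]
cv2.imwrite('pics/c2.png',cv2.resize(I,None,fx=3,fy=3))"
```

```text
clock: 4.32
position: [0.6162, 0.0048, 0.1212]
tool_rot: [3.141, 0.001, 2.686]
force: [-0.1, 0.1, -0.7]
grip_width: 0.0623
finger_force: 43.7
clock: 4.7
position: [0.6166, 0.0049, 0.1557]
tool_rot: [3.141, 0.002, 2.686]
force: [-0.6, -0.1, -1.5]
grip_width: 0.0618
finger_force: 43.7
[0.194  0.2398 0.0056] [-0.55404943 -0.14473041 -1.4612641 ]
```

View pics/c2.png

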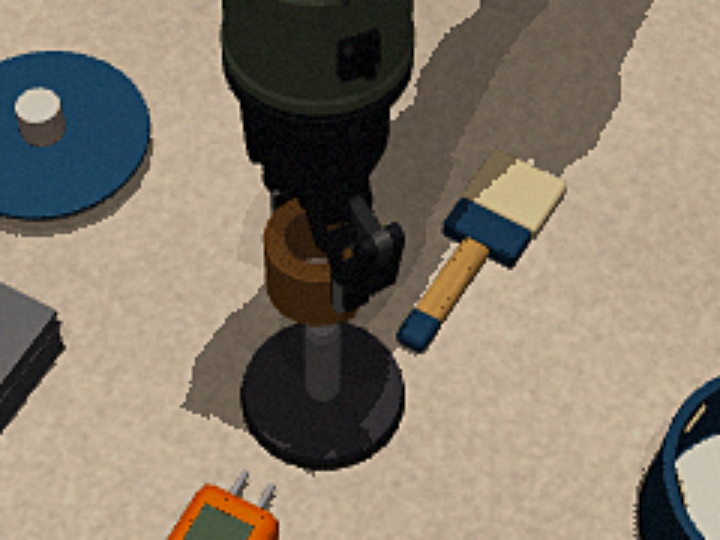

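The crop shows the roll level in the fingers and clear above the post. Next I carry it over the canister.

To row units: 0.173 m is 0.346, 0.14 m is 0.28.

```bash

python3 nudge.py '[{"jaw": 0.05, "dx": 0.04, "dy": 0.05}, {"jaw": 0.05, "dx": 0.1, "dy": 0.124}, {"jaw": 0.05, "dx": 0.16, "dy": 0.198}, {"jaw": 0.05, "dx": 0.22, "dy": 0.272}, {"jaw": 0.05, "dx": 0.28, "dy": 0.346}]' 40
python3 nudge.py '[{"jaw": 0.05, "dx": 0.06, "dy": 0.074}, {"jaw": 0.05, "dx": 0.096, "dy": 0.12}, {"jaw": 0.05, "dx": 0.108, "dy": 0.134}, {"jaw": 0.05, "dx": 0.108, "dy": 0.134}, {"jaw": 0.05, "dx": 0.108, "dy": 0.134}]' 40
python3 -c "
from h import *
print(tool(np.array([.548,.3056,.024])-monitor.observe()['position']),monitor.observe()['position'])
A=vision.grab_frame('scene');B=vision.grab_frame('top')
cv2.imwrite('pics/m3.png',np.hstack([cv2.resize(A[150:350,400:560],None,fx=2.5,fy=2.5),cv2.resize(B[180:380,85:245],None,fx=2.5,fy=2.5)]))"
```

```text
clock: 5.42
position: [0.5656, 0.2231, 0.1534]
tool_rot: [-3.14, -0.001, 2.686]
force: [0.6, 0.4, -0.8]
grip_width: 0.0622
finger_force: 43.8
clock: 6.05
position: [0.548, 0.3041, 0.1541]
tool_rot: [-3.141, 0.0, 2.684]
force: [0.1, 0.2, -0.2]
grip_width: 0.0618
finger_force: 43.8
[0.0007 0.0015 0.1301] [0.54796277 0.30407471 0.15408519]
```

View pics/m3.png

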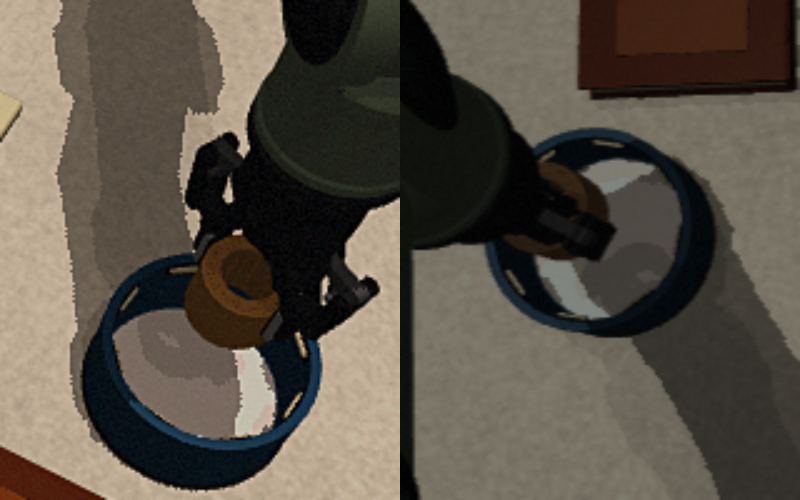

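The two crops show the roll hanging level above the canister mouth, inside the rim allowing for parallax. Next I lower it and feel for the floor.

To row units: 0.118 m is 0.236, 0.105 m is 0.21.

```bash

python3 nudge.py '[{"jaw": 0.05, "dx": 0.001, "dy": 0.002, "dz": 0.06}, {"jaw": 0.05, "dx": 0.001, "dy": 0.002, "dz": 0.12}, {"jaw": 0.05, "dx": 0.001, "dy": 0.002, "dz": 0.17}, {"jaw": 0.05, "dx": 0.001, "dy": 0.002, "dz": 0.21}, {"jaw": 0.05, "dx": 0.001, "dy": 0.002, "dz": 0.236}]' 40
python3 nudge.py '[{"jaw": 0.05, "dz": 0.006}, {"jaw": 0.05, "dz": 0.01}, {"jaw": 0.05, "dz": 0.014}, {"jaw": 0.05, "dz": 0.014}]' 40
python3 nudge.py '[{"jaw": 0.05, "dz": 0.004}, {"jaw": 0.05, "dz": 0.008}, {"jaw": 0.05, "dz": 0.008}]' 40
```

```text
clock: 6.78
position: [0.5475, 0.3064, 0.0354]
tool_rot: [-3.141, -0.0, 2.685]
force: [0.2, -0.8, -0.5]
grip_width: 0.0618
finger_force: 43.8
clock: 7.28
position: [0.5476, 0.3069, 0.0296]
tool_rot: [3.141, 0.0, 2.686]
force: [-0.4, 0.7, -1.5]
grip_width: 0.0618
finger_force: 43.8
clock: 7.65
position: [0.5474, 0.3068, 0.0251]
tool_rot: [-3.141, -0.0, 2.686]
force: [-1.4, 0.9, -1.9]
grip_width: 0.0614
finger_force: 43.8
```

To row units: 0.002 m is 0.004, 0.001 m is 0.002.

```bash

python3 nudge.py '[{"jaw": 0.05, "dz": 0.002}, {"jaw": 0.05, "dz": 0.004}, {"jaw": 0.05, "dz": 0.004}]' 40
python3 nudge.py '[{"jaw": 0.05, "dz": 0.002}, {"jaw": 0.05, "dz": 0.004}, {"jaw": 0.05, "dz": 0.004}]' 40
```

```text
clock: 8.02
position: [0.5475, 0.3068, 0.0239]
tool_rot: [3.141, 0.0, 2.686]
force: [-3.5, -1.5, 11.0]
grip_width: 0.0613
finger_force: 45.0
clock: 8.4
position: [0.5476, 0.3068, 0.0238]
tool_rot: [3.141, 0.0, 2.686]
force: [-15.1, -7.3, 45.4]
grip_width: 0.0616
finger_force: 49.2
```

Contact came at z = 0.024 as expected. I ease off, open, rise and look.

To row units: -0.003 m is -0.006.

```bash

python3 nudge.py '[{"jaw": 0.05, "dz": -0.006}, {"jaw": 0.05, "dz": -0.006}, {"jaw": 0.075, "dz": -0.006}, {"jaw": 0.08, "dz": -0.006}, {"jaw": 0.08, "dz": -0.006}]' 40
python3 nudge.py '[{"jaw": 0.08, "dz": -0.03}, {"jaw": 0.08, "dz": -0.08}, {"jaw": 0.08, "dz": -0.16}, {"jaw": 0.08, "dz": -0.24}, {"jaw": 0.08, "dz": -0.3}]'
python3 -c "
from h import *
print(tool(np.array([.5475,-.282,.15])-monitor.observe()['position']))"
```

```text
clock: 9.02
position: [0.5474, 0.3068, 0.0241]
tool_rot: [-3.141, -0.0, 2.686]
force: [-0.3, -0.1, 0.0]
grip_width: 0.08
finger_force: 0.0
clock: 9.65
position: [0.5478, 0.307, 0.1773]
tool_rot: [3.14, 0.001, 2.686]
force: [-0.8, 0.2, -0.3]
grip_width: 0.0797
finger_force: 0.0
[-0.259  -0.529   0.0266]
```

To row units: -0.249 m is -0.498, -0.196 m is -0.392.

```bash

python3 nudge.py '[{"jaw": 0.08, "dx": -0.036, "dy": -0.074}, {"jaw": 0.08, "dx": -0.088, "dy": -0.18}, {"jaw": 0.08, "dx": -0.14, "dy": -0.286}, {"jaw": 0.08, "dx": -0.192, "dy": -0.392}, {"jaw": 0.08, "dx": -0.244, "dy": -0.498}]'
python3 nudge.py '[{"jaw": 0.08, "dx": -0.052, "dy": -0.106}, {"jaw": 0.08, "dx": -0.104, "dy": -0.212}, {"jaw": 0.08, "dx": -0.156, "dy": -0.318}, {"jaw": 0.08, "dx": -0.208, "dy": -0.424}, {"jaw": 0.08, "dx": -0.252, "dy": -0.516}]'
python3 nudge.py '[{"jaw": 0.08, "dx": -0.02, "dy": -0.04, "dz": 0.04}, {"jaw": 0.08, "dx": -0.022, "dy": -0.044, "dz": 0.06}, {"jaw": 0.08, "dx": -0.022, "dy": -0.044, "dz": 0.06}]'
python3 -c "
from h import *
print(tool(np.array([.5475,-.282,.028])-monitor.observe()['position']))
A=vision.grab_frame('scene');B=vision.grab_frame('top')
cv2.imwrite('pics/m4.png',np.hstack([cv2.resize(A[220:380,410:550],None,fx=2.8,fy=2.8),cv2.resize(B[200:360,90:230],None,fx=2.8,fy=2.8)]))
brown=((5,80,40),(25,255,255))
try:
  print(two(blob(A,*brown,(481,295),40),blob(B,*brown,(165,273),35),.032))
except Exception as e: print(e)"
```

```text
clock: 10.28
position: [0.5473, 0.0277, 0.1755]
tool_rot: [3.141, 0.001, 2.686]
force: [1.3, -0.2, 0.4]
grip_width: 0.08
finger_force: 0.0
clock: 10.9
position: [0.5467, -0.26, 0.1755]
tool_rot: [3.142, 0.001, 2.685]
force: [0.7, 0.7, 0.1]
grip_width: 0.0802
finger_force: 0.0
clock: 11.28
position: [0.5471, -0.2812, 0.1443]
tool_rot: [3.141, -0.001, 2.686]
force: [0.3, 0.6, 0.2]
grip_width: 0.0799
finger_force: 0.0
[-0.0008 -0.0005  0.1163]
(np.float64(0.05659694302146228), (array([0.54599637, 0.30758573]), np.float64(0.00036113933665832655)), (array([0.54733772, 0.30474826]), np.float64(0.0006724135194175998)))
```

View pics/m4.png

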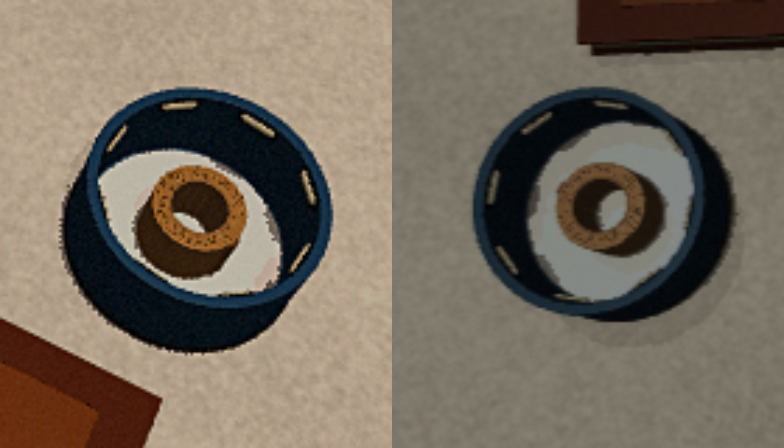

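The roll lies flat and centred, its top measured at 57 mm against 58 mm expected. Next I grasp the lid knob.

To row units: 0.114 m is 0.228, 0.108 m is 0.216.

```bash

python3 nudge.py '[{"jaw": 0.08, "dx": -0.0016, "dy": -0.001, "dz": 0.06}, {"jaw": 0.08, "dx": -0.0016, "dy": -0.001, "dz": 0.12}, {"jaw": 0.08, "dx": -0.0016, "dy": -0.001, "dz": 0.18}, {"jaw": 0.08, "dx": -0.0016, "dy": -0.001, "dz": 0.216}, {"jaw": 0.08, "dx": -0.0016, "dy": -0.001, "dz": 0.228}]'
python3 nudge.py '[{"jaw": 0.06}, {"jaw": 0.045}, {"jaw": 0.045}]' 60
python3 nudge.py '[{"jaw": 0.02}, {"jaw": 0.02}, {"jaw": 0.02}, {"jaw": 0.02}, {"jaw": 0.02}]' 60
```

```text
clock: 12.0
position: [0.5478, -0.2825, 0.0301]
tool_rot: [3.142, -0.0, 2.686]
force: [-0.7, 0.1, 0.1]
grip_width: 0.0802
finger_force: 0.0
clock: 12.38
position: [0.548, -0.2832, 0.031]
tool_rot: [3.142, 0.001, 2.686]
force: [0.0, -0.7, -0.0]
grip_width: 0.045
finger_force: 0.0
clock: 13.0
position: [0.5479, -0.2831, 0.0311]
tool_rot: [3.142, 0.001, 2.686]
force: [-2.5, 1.5, 10.0]
grip_width: 0.032
finger_force: 58.9
```

To row units: -0.13 m is -0.26, -0.105 m is -0.21.

```bash

python3 nudge.py '[{"jaw": 0.02, "dz": -0.02}, {"jaw": 0.02, "dz": -0.07}, {"jaw": 0.02, "dz": -0.14}, {"jaw": 0.02, "dz": -0.21}, {"jaw": 0.02, "dz": -0.26}]' 80
python3 nudge.py '[{"jaw": 0.02}, {"jaw": 0.02}]' 80
python3 -c "
from h import *
A=vision.grab_frame('scene');B=vision.grab_frame('top')
print(tool(np.array([.5482,.3066,.16])-monitor.observe()['position']),monitor.observe()['position'])
cv2.imwrite('pics/m5.png',np.hstack([cv2.resize(A[60:260,150:310],None,fx=2.5,fy=2.5),cv2.resize(B[180:380,380:540],None,fx=2.5,fy=2.5)]))"
```

```text
clock: 13.62
position: [0.5478, -0.2832, 0.1624]
tool_rot: [3.142, 0.001, 2.686]
force: [-0.2, 0.5, -2.9]
grip_width: 0.0315
finger_force: 79.6
clock: 13.88
position: [0.5473, -0.2827, 0.1597]
tool_rot: [-3.142, -0.001, 2.686]
force: [-1.3, 0.5, -2.9]
grip_width: 0.0317
finger_force: 79.6
[ 2.584e-01  5.296e-01 -4.000e-04] [ 0.54711525 -0.28271417  0.15926945]
```

View pics/m5.png

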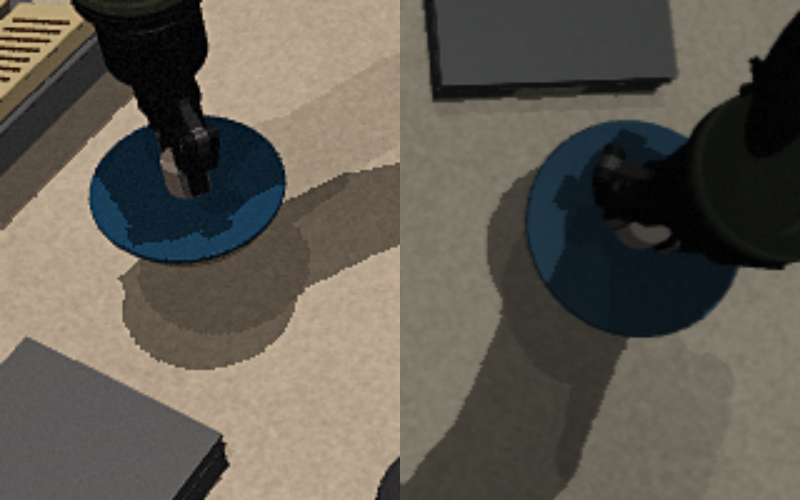

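The crops show the lid lifted level and held by its knob. Next I carry it to the canister.

To row units: 0.233 m is 0.466, 0.18 m is 0.36.

```bash

python3 nudge.py '[{"jaw": 0.02, "dx": 0.024, "dy": 0.05}, {"jaw": 0.02, "dx": 0.072, "dy": 0.148}, {"jaw": 0.02, "dx": 0.124, "dy": 0.254}, {"jaw": 0.02, "dx": 0.176, "dy": 0.36}, {"jaw": 0.02, "dx": 0.228, "dy": 0.466}]' 80
python3 nudge.py '[{"jaw": 0.02, "dx": 0.052, "dy": 0.106}, {"jaw": 0.02, "dx": 0.104, "dy": 0.212}, {"jaw": 0.02, "dx": 0.156, "dy": 0.318}, {"jaw": 0.02, "dx": 0.208, "dy": 0.424}, {"jaw": 0.02, "dx": 0.248, "dy": 0.506}]' 80
python3 nudge.py '[{"jaw": 0.02, "dx": 0.032, "dy": 0.068}, {"jaw": 0.02, "dx": 0.0408, "dy": 0.0872}, {"jaw": 0.02, "dx": 0.0408, "dy": 0.0872}, {"jaw": 0.02, "dx": 0.0408, "dy": 0.0872}, {"jaw": 0.02, "dx": 0.0408, "dy": 0.0872}]' 80
cat > lidpos.py <<'E'
from h import *
import sys
A=vision.grab_frame('scene');B=vision.grab_frame('top'); o=monitor.observe(); print(o['position'],o['tool_rot'])
blue=((95,90,25),(125,255,255)); z=o['position'][2]-.031+.026
def fit(n,I):
    # contour points beyond the arm: RANSAC-free soft fit of an 80 mm circle at the cap's height, seeded at the TCP
    m=cv2.inRange(cv2.cvtColor(I,cv2.COLOR_BGR2HSV),*blue)
    p=np.vstack([c.reshape(-1,2) for c in cv2.findContours(m,cv2.RETR_LIST,cv2.CHAIN_APPROX_NONE)[0]])
    P=cast(n,p,z); c=o['position'][:2]
    for w in(.008,.004,.0025,.0025):
        s=abs(np.linalg.norm(P-c,axis=1)-.08)<w
        c=least_squares(lambda c:np.linalg.norm(P[s]-c,axis=1)-.08,c,loss='soft_l1',f_scale=.001).x
    return c,s.sum()
print(fit('scene',A),fit('top',B))
cv2.imwrite(sys.argv[1],np.hstack([cv2.resize(A[180:380,400:560],None,fx=2.5,fy=2.5),cv2.resize(B[180:380,80:240],None,fx=2.5,fy=2.5)]))
E
python3 lidpos.py pics/m6.png
```

```text
clock: 14.6
position: [0.5473, -0.0218, 0.1596]
tool_rot: [-3.141, -0.001, 2.686]
force: [1.3, 1.2, -2.6]
grip_width: 0.0319
finger_force: 79.7
clock: 15.22
position: [0.547, 0.2608, 0.1594]
tool_rot: [-3.141, -0.001, 2.687]
force: [1.1, 0.3, -1.8]
grip_width: 0.0313
finger_force: 79.7
clock: 15.85
position: [0.5491, 0.3051, 0.1604]
tool_rot: [-3.141, 0.0, 2.684]
force: [0.7, -0.2, -2.8]
grip_width: 0.0317
finger_force: 79.7
[0.54899064 0.30554947 0.16040756] [-3.14154656e+00  1.24189347e-04  2.68479286e+00]
(array([0.54887261, 0.30557638]), np.int64(174)) (array([0.55234499, 0.30487193]), np.int64(224))
```

View pics/m6.png

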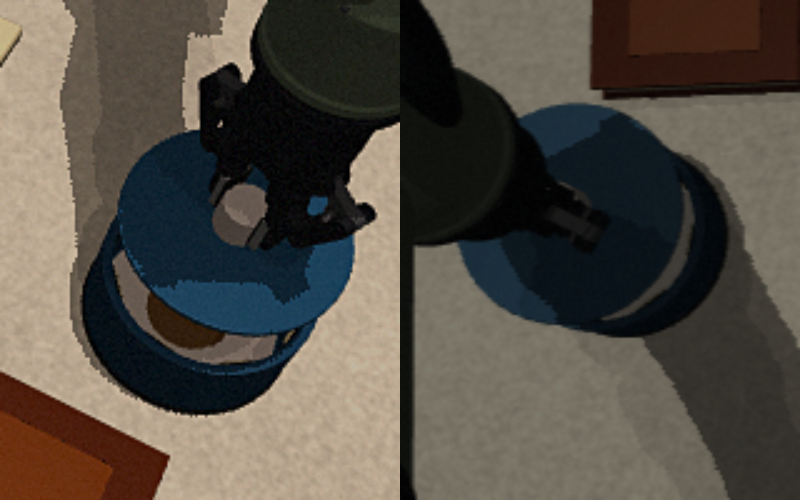

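The crops show the lid level above the canister, offset only by parallax. I lower it close to the rim and measure again there.

To row units: 0.04 m is 0.08, 0.0005 m is 0.001.

```bash

python3 nudge.py '[{"jaw": 0.02, "dx": 0.0024, "dy": 0.001, "dz": 0.024}, {"jaw": 0.02, "dx": 0.0024, "dy": 0.001, "dz": 0.06}, {"jaw": 0.02, "dx": 0.0024, "dy": 0.001, "dz": 0.08}, {"jaw": 0.02, "dx": 0.0024, "dy": 0.001, "dz": 0.08}, {"jaw": 0.02, "dx": 0.0024, "dy": 0.001, "dz": 0.08}]' 80
python3 lidpos.py pics/m7.png;python3 lidpos.py pics/m7.png;python3 lidpos.py pics/m7.png
```

```text
clock: 16.58
position: [0.5481, 0.3073, 0.1205]
tool_rot: [3.141, 0.0, 2.686]
force: [-0.4, -1.4, -2.4]
grip_width: 0.0314
finger_force: 79.7
[0.54817748 0.30742414 0.12076237] [3.14092033e+00 4.18668831e-04 2.68573156e+00]
(array([0.54778519, 0.30786041]), np.int64(174)) (array([0.55114291, 0.30708652]), np.int64(187))
[0.54808103 0.30738509 0.12070836] [3.14102868e+00 3.19183831e-04 2.68581537e+00]
(array([0.54762931, 0.30789498]), np.int64(165)) (array([0.55092021, 0.3073551 ]), np.int64(199))
[0.54800727 0.30734352 0.12056461] [3.14123005e+00 1.82308079e-04 2.68574459e+00]
(array([0.54754779, 0.30789039]), np.int64(172)) (array([0.5512705 , 0.30719331]), np.int64(187))
```

View pics/m7.png

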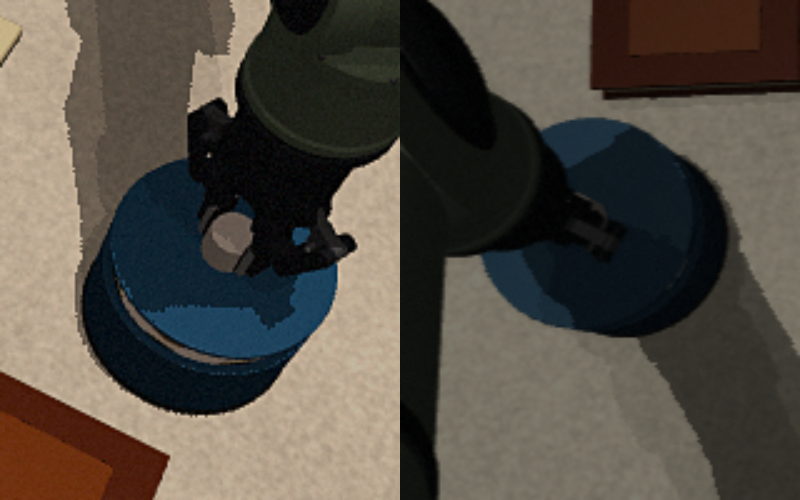

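The lid centre agrees with the canister within 1 mm in the scene view. The top view's edge blends with the canister wall, so I give it less weight. I lower slowly and watch the forces.

To row units: 0.013 m is 0.026, 0.01 m is 0.02.

```bash

python3 nudge.py '[{"jaw": 0.02, "dz": 0.01}, {"jaw": 0.02, "dz": 0.02}, {"jaw": 0.02, "dz": 0.026}, {"jaw": 0.02, "dz": 0.026}]' 80
python3 nudge.py '[{"jaw": 0.02, "dz": 0.004}, {"jaw": 0.02, "dz": 0.006}, {"jaw": 0.02, "dz": 0.006}]' 80
```

```text
clock: 17.38
position: [0.5478, 0.3071, 0.1069]
tool_rot: [-3.141, -0.0, 2.686]
force: [-0.6, 0.2, -2.4]
grip_width: 0.0312
finger_force: 79.7
clock: 17.75
position: [0.548, 0.3073, 0.1044]
tool_rot: [3.141, 0.0, 2.686]
force: [0.9, -0.5, -1.8]
grip_width: 0.0312
finger_force: 80.0
```

To row units: 0.0015 m is 0.003, 0.001 m is 0.002.

```bash

for i in 1 2; do python3 nudge.py '[{"jaw": 0.02, "dz": 0.002}, {"jaw": 0.02, "dz": 0.003}, {"jaw": 0.02, "dz": 0.003}]' 80; done
```

```text
clock: 18.12
position: [0.5481, 0.3074, 0.103]
tool_rot: [3.141, 0.0, 2.686]
force: [-0.8, -0.3, 5.1]
grip_width: 0.0316
finger_force: 80.6
clock: 18.5
position: [0.5482, 0.3074, 0.1017]
tool_rot: [3.141, 0.0, 2.686]
force: [-1.7, -1.1, 7.9]
grip_width: 0.0318
finger_force: 81.0
```

Contact came at the expected resting height with little lateral force. I keep pressing.

To row units: 0.002 m is 0.004, 0.001 m is 0.002.

```bash

python3 nudge.py '[{"jaw": 0.02, "dz": 0.002}, {"jaw": 0.02, "dz": 0.004}, {"jaw": 0.02, "dz": 0.004}]' 80
python3 nudge.py '[{"jaw": 0.02, "dz": 0.002}, {"jaw": 0.02, "dz": 0.004}, {"jaw": 0.02, "dz": 0.004}]' 80
```

```text
clock: 18.88
position: [0.5482, 0.3075, 0.0996]
tool_rot: [3.141, 0.0, 2.686]
force: [0.3, 0.0, 4.4]
grip_width: 0.0315
finger_force: 80.5
clock: 19.25
position: [0.5478, 0.3072, 0.097]
tool_rot: [-3.141, -0.0, 2.686]
force: [1.7, 0.2, -3.2]
grip_width: 0.0313
finger_force: 79.7
```

To row units: 0.002 m is 0.004, 0.001 m is 0.002.

```bash

python3 nudge.py '[{"jaw": 0.02, "dz": 0.002}, {"jaw": 0.02, "dz": 0.004}, {"jaw": 0.02, "dz": 0.004}]' 80
python3 nudge.py '[{"jaw": 0.02, "dz": 0.002}, {"jaw": 0.02, "dz": 0.004}, {"jaw": 0.02, "dz": 0.004}]' 80
```

```text
clock: 19.62
position: [0.5477, 0.3071, 0.0949]
tool_rot: [-3.141, -0.0, 2.686]
force: [0.6, 0.8, -7.2]
grip_width: 0.0317
finger_force: 79.7
clock: 20.0
position: [0.5479, 0.3072, 0.0933]
tool_rot: [-3.141, -0.0, 2.686]
force: [-0.2, -0.7, -2.0]
grip_width: 0.0317
finger_force: 80.1
```

To row units: 0.0015 m is 0.003, 0.001 m is 0.002.

```bash

python3 nudge.py '[{"jaw": 0.02, "dz": 0.002}, {"jaw": 0.02, "dz": 0.003}, {"jaw": 0.02, "dz": 0.003}]' 80
```

```text
clock: 20.38
position: [0.5479, 0.3073, 0.0932]
tool_rot: [3.141, 0.0, 2.686]
force: [-8.7, -5.1, 23.3]
grip_width: 0.0318
finger_force: 82.7
```

The stop is hard at the expected home height of 0.093. I release, retreat upward and check.

To row units: -0.0015 m is -0.003.

```bash

python3 nudge.py '[{"jaw": 0.02, "dz": -0.003}, {"jaw": 0.02, "dz": -0.003}, {"jaw": 0.07, "dz": -0.003}, {"jaw": 0.07, "dz": -0.003}, {"jaw": 0.07, "dz": -0.003}]' 80
python3 nudge.py '[{"jaw": 0.07, "dz": -0.03}, {"jaw": 0.07, "dz": -0.1}, {"jaw": 0.07, "dz": -0.2}, {"jaw": 0.07, "dx": -0.04, "dy": -0.1, "dz": -0.24}, {"jaw": 0.07, "dx": -0.08, "dy": -0.2, "dz": -0.24}]'
python3 nudge.py '[{"jaw": 0.07, "dx": -0.05, "dy": -0.1}, {"jaw": 0.07, "dx": -0.1, "dy": -0.2}, {"jaw": 0.07, "dx": -0.15, "dy": -0.3}, {"jaw": 0.07, "dx": -0.16, "dy": -0.32}, {"jaw": 0.07, "dx": -0.16, "dy": -0.32}]'
python3 -c "
from h import *
A=vision.grab_frame('scene');B=vision.grab_frame('top')
cv2.imwrite('pics/m8.png',np.hstack([cv2.resize(A[220:380,410:550],None,fx=2.8,fy=2.8),cv2.resize(B[200:360,90:230],None,fx=2.8,fy=2.8)]))
white=((0,0,90),(180,60,255))
print(two(blob(A,*white,(484,265),22),blob(B,*white,(160,268),22),.017))"
```

```text
clock: 21.0
position: [0.548, 0.3074, 0.0933]
tool_rot: [3.141, 0.0, 2.686]
force: [0.2, 0.1, 0.7]
grip_width: 0.0697
finger_force: 0.0
clock: 21.62
position: [0.5404, 0.199, 0.216]
tool_rot: [3.139, 0.002, 2.687]
force: [0.8, -1.3, -1.5]
grip_width: 0.07
finger_force: 0.0
clock: 22.25
position: [0.5414, 0.0208, 0.214]
tool_rot: [3.141, 0.001, 2.685]
force: [0.2, 0.7, -0.4]
grip_width: 0.0698
finger_force: 0.0
(np.float64(0.1499938715476487), (array([0.50080276, 0.294369  ]), np.float64(5.962748508610915e-14)), (array([0.54310086, 0.29217894]), np.float64(0.0010216917190978693)))
```

View pics/m8.png

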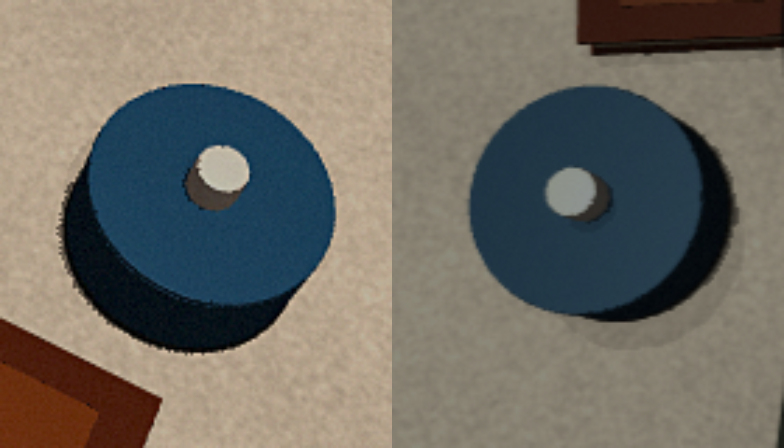

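The crops show the cap seated flush on the rim all round, with knob tops at scene (489,280) and top (154,269). The knob seed was wrong, so I recheck the height before handing in.

```bash
python3 -c "
from h import *
A=vision.grab_frame('scene');B=vision.grab_frame('top')
white=((0,0,90),(180,70,255));blue=((95,90,25),(125,255,255))
print(two(blob(A,*white,(489,282),14),blob(B,*white,(155,269),14),.017))
print(two(blob(A,*blue,(481,295),60),blob(B,*blue,(165,273),60),.08))
A0=cv2.imread('pics/scene0.png')
d=cv2.absdiff(A,A0).max(2)>60
for n,(x,y) in dict(box=(177,247),book=(406,375),meter=(282,330),brush=(381,212)).items(): print(n,d[y-40:y+40,x-40:x+40].sum())"
```

```text
(np.float64(0.11635005040951275), (array([0.54698211, 0.30784072]), np.float64(0.0003805605475798079)), (array([0.54818185, 0.30515431]), np.float64(0.0006931114624327743)))
(np.float64(0.08559824758055502), (array([0.54668867, 0.3076246 ]), np.float64(0.00041247055037032935)), (array([0.54806608, 0.30464908]), np.float64(0.0005447689075864243)))
box 0
book 0
meter 0
brush 2612
```

Heights fit a lid that is home (knob 116 mm, cap 86 mm, with the same −2 mm bias as the bare rim). The brush area differs, probably because the arm is over it, so I move aside and compare.

To row units: -0.2 m is -0.4, -0.15 m is -0.3.

```bash

python3 nudge.py '[{"jaw": 0.07, "dx": -0.05, "dy": -0.1}, {"jaw": 0.07, "dx": -0.1, "dy": -0.2}, {"jaw": 0.07, "dx": -0.15, "dy": -0.3}, {"jaw": 0.07, "dx": -0.2, "dy": -0.4}, {"jaw": 0.07, "dx": -0.2, "dy": -0.4}]'
python3 -c "
from h import *
A=vision.grab_frame('scene');A0=cv2.imread('pics/scene0.png')
d=cv2.absdiff(A,A0).max(2)>60
for n,(x,y) in dict(book=(406,375),meter=(282,330),brush=(381,212)).items(): print(n,d[y-35:y+35,x-35:x+35].sum())
o=monitor.observe();print(o['clock'],abs(o['qd']).max())"
```

```text
clock: 23.08
position: [0.5424, -0.2062, 0.2132]
tool_rot: [-3.14, 0.0, 2.681]
force: [-0.3, 1.4, -0.9]
grip_width: 0.0699
finger_force: 0.0
book 0
meter 0
brush 0
23.125 0.043322721763992295
```

```bash
python3 -c "
from workcell import bot, vision, monitor, order
print(order.job_done())"
```

```text
the job is handed in; nothing more can be done
None
```

The tape roll lies flat on the canister floor with the lid snapped home over it, the brush, grey box, book and meter were unmoved in the before-and-after pictures, and the job was handed in at about 23 s.

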